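# Hold the analyser's cuvette carriage out at the loading mark

## Robot

A 6-joint arm with a two-finger parallel gripper is mounted at the origin on the work surface. World frame = base frame: x ahead of the robot, y to its left, z up, the work surface at z = 0. Lengths are in m, angles in degrees, forces in N, time in s.
With the tool pointing down it reaches from about 0.25 to 0.725 m from the base axis. Payload 9.7 kg.
Tool frame: the origin (TCP) lies at the very end of the fingers, on their centre line; the grasp point (between the pads) lies 19 mm behind it; z points along the fingers, y is the line along which they close (so a half turn about z gives the same grasp; the last joint's range is limited). The gripper opens to 85 mm and grips with 20 to 120 N. Pads are 22 mm wide; open, the fingers measure 114 mm over their backs; the gripper's body (76 mm by 85 mm) begins 54 mm behind the grasp point. The pads swing forward as they close: fully open they stand 13 mm farther back than shut.
Start: joints at [70.359, 4.979, 10.078, 95.1, 0, 90], TCP at [0.185, 0.518, 0.231] pointing down, gripper open.
Joint ranges: [-179.16, 179.16], [-48.56, 103.87], [-65.8, 70.77], [-126.05, 130.52], [-82.76, 87.17], [-180, 180]. Speed limits (degrees/s): [127.2, 127.2, 147.25, 180, 180, 180].

## Interface

Orientations are given as [roll, pitch, yaw] about the fixed x, y, z axes, in that order (R = Rz(yaw) Ry(pitch) Rx(roll)).
In Python, from workcell import bot gives the robot as it stands.
- The arm moves only by the tool step_arm, never from a script. Its argument "targets" is a list of rows, each a list of 3 entries, a list of its own where there are three numbers: the opening, from 0 (shut) to 1 (fully open), then the shift along the world's x, y, z in mm, then the turn, a rotation vector about the world's x, y, z in rad. In form: [[grip, [tx, ty, tz], [wx, wy, wz]], ...]. A call has 1 to 8 rows; each row is the pose to reach, as a shift and turn from the pose commanded when the call began; what a row does not reach only later rows make up. A row lasts 1/10 s, in which the tool goes at most 50 mm and 8.59 degrees, less where a joint would pass 70% of its speed; a pose out of reach is approached as far as the arm can. A call with a gripper value outside its range is refused whole. The fingers move at their own pace and stop on an object; "force" is the grip in N (left out, the last holds). Time passes only in rows, so rows that repeat a pose let the fingers close. It gives the time, the measured TCP pose, the force, the opening and the grip force at its end, in the units of the state.
- bot.get_obs(): the state, without advancing time (a new reading comes with each control period).
- bot.camera(name): name is "scene" or "top"; returns (picture, depth): 480x640x3 uint8, red, green, blue; 480x640 float32, m along the optical axis (not along the pixel's ray), 0 where there is no reading.
- bot.camera_params(name): a dict with "K" (3x3 intrinsics, pixels), "k1" (the pictures are not rectified: a ray, as slopes to the right and down, at radius r is drawn at 1 + k1 r^2 times it, then the intrinsics apply), "R" (3x3) and "t" (3): a world point X has camera coordinates R X + t. Camera axes: x right, y down, z forward; pixel columns grow to the right and rows downward; lengths in m; the calibration is good to about 2 mm. A picture is of the moment at which its call begins. camera_params takes no time and is no camera call.
- bot.job_done(): hands the job in; it is judged then, once.
The state is a dict: "time": time; "q": joint angles; "qd": joint speeds; "joint_efforts": joint torques, N m; "ee_pos": TCP position; "tcp_rot": TCP orientation; "wrist_force": force on the tool from outside, world axes, zero at the start; "torque": the same for the moment, N m; "opening": finger opening in m; "grasp_force": force on a finger pad.
Only numpy, scipy, OpenCV 4.12 (cv2) and the standard library are available. Lean on these libraries where they do the work, as an engineer would, in place of code of your own. Each camera call takes 0.05 s, during which the arm holds its last target. There are 200 camera calls.

## Task

Zero the bench analyser by pushing its spring-loaded cuvette carriage fully home until you feel it seat, and keep it there for a moment; then draw the carriage out by its blue grip tab until its white pointer stands on the red marker of the scale, and keep it there so that a colleague can fill the cuvette. It springs back by itself, so finish while still holding the carriage with the fingers, steady at the marker. Leave the red marker, the vial on the analyser and the other things on the bench where they are.

Things in the scene. Friction and masses are not known exactly. Their poses are not given: they have to be found in the camera images.
- analyser: Fixed off-white analyser, 340 (x) x 420 (y) x 100 mm to its flat deck. Origin: centre of its underside, on the bench; +x to its back, +y to its left seen from the front (-x), z up; place and yaw (to 0.4 rad) vary. On the deck: carriage channel along x at y = 80 mm; flat keypad on the right and behind it, from x = 35 mm, a tilted screen (y = -195 to -25 mm) to 255 mm above the bench.
- head (a point): Middle of the top of the low white reading head at the back of the channel, into which the carriage runs: x = 80, y = 80 mm in the analyser's frame, 72 mm above the deck; the head is 130 (x) x 84 (y) mm, axes as the analyser's.
- carriage: Aluminium carriage that slides in the channel along the analyser's x, out toward -x; it cannot turn or lift. Origin: on the deck (100 mm above the bench) under the middle of the grip tab; axes as the analyser's. At rest it stands 12 to 24 mm out of home; total travel 115 mm. Spring 120 N/m, neutral 18 mm out of home, and 1 N friction: 3 N seats it, 5 to 11 N pulls it to the marker.
- home (a point): Where the carriage's origin is when it is fully home, seated on its rigid inner stop (force rises steeply there): x = -50, y = 80 mm in the analyser's frame, on the deck.
- grip (a point): Point to pinch on the carriage's grip tab, on its middle, 55 mm above the deck (155 mm above the bench). The tab is an upright blue plate with dark ribs, 30 (x) x 14 (y) mm, from 12 to 72 mm above the deck; nothing within 60 mm to either side of it is higher than 12 mm. Pinch it from above, fingers closing along y.
- cuvette (a point): Top of the clear cuvette in its black holder on the carriage, 75 mm behind the tab's middle (+x), 53 mm above the deck.
- pointer (a point): Tip of the carriage's thin white pointer (3 mm wide in x), which points to the analyser's +y from the tab's middle: same x as the carriage's origin, 49.5 mm to +y, 7 mm above the deck.
- mark: Red marker across the black scale strip beside the channel, 10 (x) x 30 (y) x 6 mm high. Origin: its middle, on the deck, at y = 146 mm in the analyser's frame; axes as the analyser's. It is set elsewhere each time, where the pointer comes when the carriage is 55 to 95 mm out of home. Stiff, but a knock can push it along.
- vial: Loose small jar with a red cap, 28 mm across, 60 mm tall, standing on the deck near its right front corner, right of the keypad. Origin: centre of its underside.
- reagent: Loose reagent bottle with a blue cap, 60 mm across, 130 mm tall, standing on the bench to the left. Origin: centre of its underside.
- tube_rack: Loose black rack, 90 x 170 x 45 mm, of red and yellow capped tubes (tops at 96 mm), on the bench to the right. Origin: centre of its underside.

How it is judged:
By the outcome, as a careful person would: the job done as asked, in the order asked, and still so for the second after the job is handed in, while the arm keeps its last pose, push and grip.
It also fails if it takes over 32 s, if anything falls off the work surface, if the arm or the gripper's body presses on something with over 40 N, if the wrist force passes 120 N, or if a joint passes its speed limit or range.

## Working session

There is one attempt and no reset: what is moved stays moved. The work goes in short steps, Python scripts to look and compute and a tool call to move; the robot and the scene stay as the last step left them, time stands still between calls to the robot, and variables do not carry over. Pictures are saved under pics/ and viewed, at most 10 in all, crops included, and the job is handed in when it is done.

Besides the shell and the picture viewer there is one more tool, called after "Request:" as name([rows], argument=value, ...), one row to a line, values as JSON. step_arm: Moves the arm, as the interface text tells. Its arguments: {"type":"object","properties":{"targets":{"type":"array","items":{"type":"array"}},"force":{"type":"number"}},"required":["targets"]}

```bash
mkdir -p pics; cat > h.py <<'E'
import numpy as np, cv2
from workcell import bot
def cam(n,f):
    im,d=bot.camera(n); cv2.imwrite(f'pics/{f}.png',im[:,:,::-1]); np.save(f'pics/{f}.npy',d); return im,d
def rays(n,uv):
    p=bot.camera_params(n); K=np.array(p['K'])
    x=(np.atleast_2d(uv).astype(float)-K[[0,1],2])/[K[0,0],K[1,1]]
    s=x.copy()
    for _ in range(20): s=x/(1+p['k1']*(s**2).sum(1,keepdims=True))
    return np.c_[s,np.ones(len(s))],np.array(p['R']),np.array(p['t']).ravel()
def atz(n,uv,z):
    r,R,t=rays(n,uv); c=-R.T@t; d=r@R; return c+d*((z-c[2])/d[:,2])[:,None]
def atd(n,uv,d):
    r,R,t=rays(n,uv); return (r*np.asarray(d).reshape(-1,1)-t)@R
E
python3 - <<'E'
from h import *
for n in('top','scene'):
    cam(n,n+'0'); print({k:np.round(v,3).tolist() for k,v in bot.camera_params(n).items()})
print(bot.get_obs())
E
```

```text
{'K': [[442.953, 0.0, 313.99], [0.0, 442.953, 242.952], [0.0, 0.0, 1.0]], 'k1': -0.007, 'R': [[0.006, -1.0, -0.009], [-0.997, -0.005, -0.081], [0.081, 0.01, -0.997]], 't': [-0.071, 0.561, 1.03]}
{'K': [[569.999, 0.0, 305.879], [0.0, 569.999, 246.857], [0.0, 0.0, 1.0]], 'k1': -0.121, 'R': [[0.24, 0.971, 0.003], [0.572, -0.139, -0.808], [-0.784, 0.195, -0.589]], 't': [-0.061, -0.233, 1.802]}
{'time': 0.1, 'q': array([ 7.03586153e+01,  5.00937830e+00,  1.00398179e+01,  9.50985517e+01,
       -4.64595686e-04,  8.99989542e+01]), 'qd': array([ 0.0754171 , -0.05136025, -0.00538762,  0.10221273, -0.018648  ,
        0.01634023]), 'joint_efforts': array([ 1.30290802e-03, -5.21559513e+01,  4.65654731e+01,  1.58832909e-02,
        1.09739631e-04, -8.64362875e-06]), 'ee_pos': array([0.18481039, 0.51781713, 0.23064762]), 'tcp_rot': array([-1.79931888e+02,  4.63352080e-04,  1.60359662e+02]), 'wrist_force': array([-0.3018081 , -0.21564203,  0.32523758]), 'torque': array([0.00325227, 0.00128145, 0.00884347]), 'grasp_force': 0.0, 'opening': 0.08518538314925474}
```

View pics/top0.png

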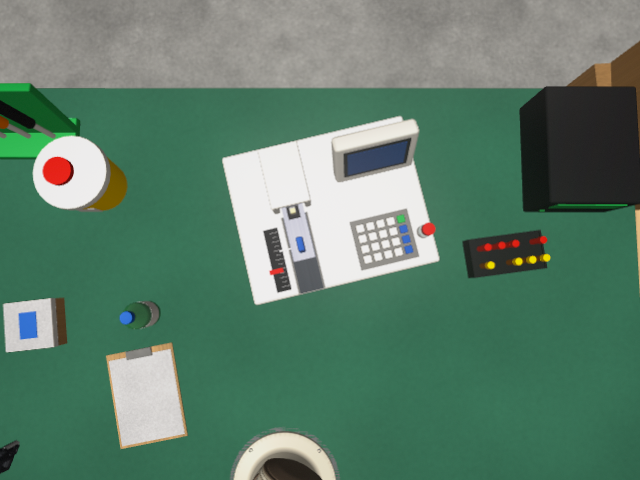

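View pics/scene0.png

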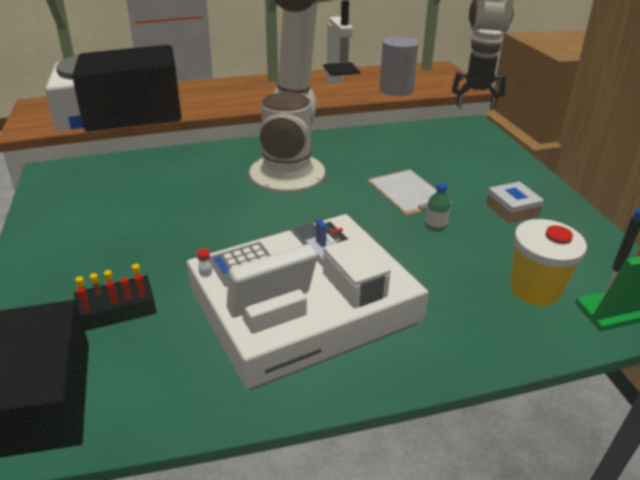

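The top view shows the analyser with deck corners near (223,158), (255,304) and (438,261). The blue tab is near (300,244), the red marker at (277,271), the vial cap at (428,229), and the reagent bottle at (140,315). I'll zoom in on the carriage and measure.

```bash
python3 - <<'E'
from h import *
im=cv2.imread('pics/top0.png'); d=np.load('pics/top0.npy')
cv2.imwrite('pics/crop0.png',cv2.resize(im[190:310,230:350],None,fx=5,fy=5,interpolation=cv2.INTER_CUBIC))
c=np.array([[223,158],[255,304],[438,261],[403,118]])
P=atz('top',c,.1); print(P.round(3)); print([np.linalg.norm(P[i]-P[(i+1)%4]).round(3) for i in range(4)])
# deck points by depth
vv,uu=np.mgrid[90:330,200:460]; uv=np.c_[uu.ravel(),vv.ravel()]
X=atd('top',uv,d[uv[:,1],uv[:,0]]); m=(abs(X[:,2]-.1)<.012)
pm=np.zeros(d.shape,np.uint8); pm[uv[m][:,1],uv[m][:,0]]=255
print('deck z',np.median(X[m][:,2]))
# fit lines to front (bottom), left and right edges of white mask (bgr min>150)
w=((im.min(2)>150)*255).astype(np.uint8)
def line(pts): 
    pts=np.array(pts,float); l=cv2.fitLine(pts.astype(np.float32),cv2.DIST_HUBER,0,.01,.01).ravel(); return l
left=[[np.where(w[v,200:300])[0][0]+199.5,v] for v in range(170,296,3)]
front=[[u,max(np.where(w[230:320,u])[0])+230.5] for u in list(range(330,430,3))]
for n,p in(('left',left),('front',front)):
    Q=atz('top',p,.1)[:,:2]; l=cv2.fitLine(Q.astype(np.float32),cv2.DIST_HUBER,0,.01,.01).ravel(); print(n,l.round(4),np.degrees(np.arctan2(l[1],l[0])).round(2))
hsv=cv2.cvtColor(im,cv2.COLOR_BGR2HSV)
for n,(lo,hi),box,z in(('tab',((105,120,60),(125,255,255)),(225,265,285,315),.172),('mark',((0,150,100),(6,255,255)),(255,290,255,295),.106)):
    b=cv2.inRange(hsv,lo,hi); M=np.zeros_like(b); M[box[0]:box[1],box[2]:box[3]]=b[box[0]:box[1],box[2]:box[3]]
    v,u=np.where(M>0); print(n,len(u),u.mean(),v.mean(),u.min(),u.max(),v.min(),v.max(),atz('top',[[u.mean(),v.mean()]],z).round(4), atd('top',np.c_[u,v],d[v,u])[:,2].round(3)[::6])
E
```

```text
[[ 0.745  0.137  0.1  ]
 [ 0.421  0.059  0.1  ]
 [ 0.516 -0.34   0.1  ]
 [ 0.838 -0.267  0.1  ]]
[np.float64(0.333), np.float64(0.411), np.float64(0.33), np.float64(0.414)]
deck z 0.09957323808178198
left [0.9711 0.2385 0.5798 0.1005] 13.8
front [ 0.2398 -0.9708  0.4852 -0.2121] -76.13
tab 85 300.0705882352941 243.88235294117646 296 304 237 251 [[ 0.5467 -0.0408  0.172 ]] [0.169 0.17  0.173 0.171 0.173 0.173 0.17  0.17  0.169 0.172 0.169 0.172
 0.172 0.17  0.143]
mark 60 276.6333333333333 270.75 270 283 268 274 [[0.493  0.0125 0.106 ]] [0.104 0.107 0.104 0.107 0.106 0.101 0.107 0.104 0.105 0.106]
```

View pics/crop0.png

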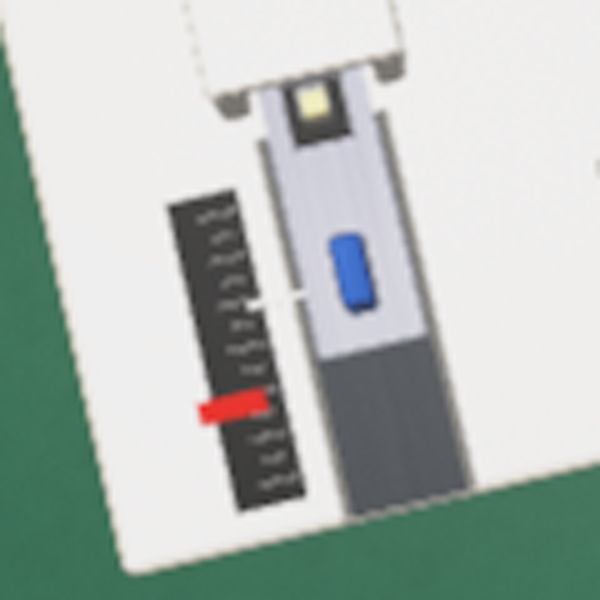

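Request:
step_arm([
  [1, [14, -21, 0], [0, 0, 0.04]],
  [1, [40, -61, 3], [0, 0, 0.12]],
  [1, [67, -103, 6], [0, 0, 0.2]],
  [1, [94, -145, 9], [0, 0, 0.28]],
  [1, [121, -187, 9], [0, 0, 0.36]],
  [1, [148, -228, 9], [0, 0, 0.44]],
  [1, [175, -270, 9], [0, 0, 0.52]],
  [1, [202, -312, 9], [0, 0, 0.584]],
], force=60)

```text
time: 0.9
ee_pos: [0.3874, 0.2041, 0.2402]
tcp_rot: [180.0, 0.0, -166.0]
wrist_force: [0.9, 1.7, 0.0]
opening: 0.0853
grasp_force: 0.0
```

Request:
step_arm([
  [1, [27, -41, 0], [0, 0, 0]],
  [1, [54, -83, 0], [0, 0, 0]],
  [1, [81, -125, 0], [0, 0, 0]],
  [1, [108, -166, 0], [0, 0, 0]],
  [1, [135, -208, 0], [0, 0, 0]],
  [1, [152, -235, 0], [0, 0, 0]],
  [1, [160, -247, 0], [0, 0, 0]],
  [1, [160, -247, 0], [0, 0, 0]],
])

```text
time: 1.7
ee_pos: [0.5472, -0.0422, 0.2394]
tcp_rot: [180.0, -0.1, -166.3]
wrist_force: [0.2, 0.2, -0.7]
opening: 0.0851
grasp_force: 0.0
```

Request:
step_arm([
  [1, [0, 1.4, -30], [0, 0, 0]],
  [1, [0, 1.4, -65], [0, 0, 0]],
  [1, [0, 1.4, -95], [0, 0, 0]],
  [1, [0, 1.4, -103], [0, 0, 0]],
  [0.6, [0, 1.4, -103], [0, 0, 0]],
  [0.4, [0, 1.4, -103], [0, 0, 0]],
  [0.3, [0, 1.4, -103], [0, 0, 0]],
  [0.3, [0, 1.4, -103], [0, 0, 0]],
])

```text
time: 2.5
ee_pos: [0.5475, -0.0395, 0.1387]
tcp_rot: [-180.0, 0.1, -166.2]
wrist_force: [1.2, 0.2, 0.0]
opening: 0.0282
grasp_force: 0.0
```

```bash
python3 - <<'E'
from h import *
a,_=cam('top','t1'); b,_=cam('scene','s1')
A=cv2.resize(a[190:310,230:350],(500,500),interpolation=2); B=cv2.resize(b[150:300,230:380],(500,500),interpolation=2)
cv2.imwrite('pics/c1.png',cv2.resize(np.hstack([A,B]),(800,400))[:,:,::-1])
E
```

```text
(no output)
```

View pics/c1.png

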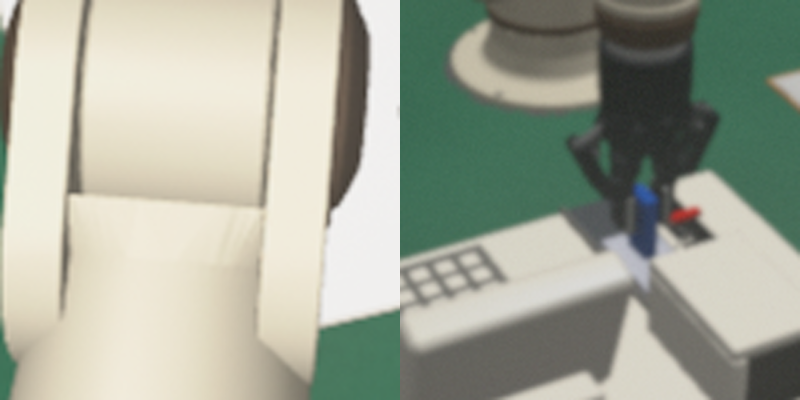

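The fingers straddle the tab, and the arm hides the carriage from the top camera. Next I'll close on the tab.

Request:
step_arm([
  [0.2, [0, 0, 0], [0, 0, 0]],
  [0.1, [0, 0, 0], [0, 0, 0]],
  [0.0, [0, 0, 0], [0, 0, 0]],
  [0.0, [0, 0, 0], [0, 0, 0]],
  [0.0, [0, 0, 0], [0, 0, 0]],
], force=60)

```text
time: 3.1
ee_pos: [0.547, -0.0394, 0.1377]
tcp_rot: [180.0, 0.0, -166.2]
wrist_force: [-1.6, 2.5, 5.1]
opening: 0.0132
grasp_force: 59.3
```

Request:
step_arm([
  [0, [4.9, 1.2, 0], [0, 0, 0]],
  [0, [9.7, 2.4, 0], [0, 0, 0]],
  [0, [13.6, 3.3, 0], [0, 0, 0]],
  [0, [15.5, 3.8, 0], [0, 0, 0]],
  [0, [15.5, 3.8, 0], [0, 0, 0]],
])

```text
time: 3.6
ee_pos: [0.5628, -0.0356, 0.1377]
tcp_rot: [180.0, 0.0, -166.2]
wrist_force: [-2.1, 3.0, 6.4]
opening: 0.0132
grasp_force: 59.7
```

Request:
step_arm([
  [0, [1, 0.2, 0], [0, 0, 0]],
  [0, [1.9, 0.5, 0], [0, 0, 0]],
  [0, [2.9, 0.7, 0], [0, 0, 0]],
  [0, [2.9, 0.7, 0], [0, 0, 0]],
])

```text
time: 4.0
ee_pos: [0.5638, -0.0353, 0.1377]
tcp_rot: [180.0, -0.2, -166.2]
wrist_force: [-12.0, 1.7, 10.6]
opening: 0.0134
grasp_force: 60.3
```

Request:
step_arm([
  [0, [1, 0.2, 0], [0, 0, 0]],
  [0, [1, 0.2, 0], [0, 0, 0]],
  [0, [1, 0.2, 0], [0, 0, 0]],
  [0, [1, 0.2, 0], [0, 0, 0]],
  [0, [1, 0.2, 0], [0, 0, 0]],
  [0, [1, 0.2, 0], [0, 0, 0]],
  [0, [1, 0.2, 0], [0, 0, 0]],
  [0, [1, 0.2, 0], [0, 0, 0]],
])

```text
time: 4.8
ee_pos: [0.5638, -0.0353, 0.1377]
tcp_rot: [180.0, -0.3, -166.2]
wrist_force: [-18.2, 0.7, 12.4]
opening: 0.0133
grasp_force: 60.6
```

```bash
python3 - <<'E'
from h import *
o=bot.get_obs(); print(o['time'],o['ee_pos'],o['wrist_force'])
y=np.radians(13.84); a=np.array([np.cos(y),np.sin(y)]); b=np.array([-a[1],a[0]])
im=cv2.imread('pics/top0.png')
# rectify deck plane: sample image on analyser-aligned grid relative to tab; columns b, rows a
p=bot.camera_params('top');K=np.array(p['K']);R=np.array(p['R']);t=np.array(p['t']).ravel()
def rect(z,a0,a1,b0,b1,s=.0005):
    A,B=np.meshgrid(np.arange(a0,a1,s),np.arange(b0,b1,s),indexing='ij')
    X=np.stack([A*a[0]+B*b[0],A*a[1]+B*b[1],np.full_like(A,z)],-1)@R.T+t
    x=X[...,:2]/X[...,2:]; x=x*(1+p['k1']*(x**2).sum(-1,keepdims=True))
    return cv2.remap(im,(x[...,0]*K[0,0]+K[0,2]).astype(np.float32),(x[...,1]*K[1,1]+K[1,2]).astype(np.float32),cv2.INTER_CUBIC)
# a coords: tab .521, mark .482 ; b: tab -.1704, mark -.1058, pointer tip -.121
g=rect(.107,.46,.55,-.128,-.121).astype(float).min(2).mean(1)
av=.46+.0005*np.arange(len(g)); 
m=(av>.505)&(av<.535); gg=g-np.median(g[m]); w=np.clip(gg,0,None)*m
k=np.argmax(w); n=slice(k-9,k+10); print('pointer a',(w[n]*av[n]).sum()/w[n].sum(), w[n].round())
r=rect(.106,.46,.51,-.118,-.094).astype(float); red=np.clip(r[...,2]-r[...,1],0,None).mean(1); av=.46+.0005*np.arange(len(red))
red[red<40]=0; print('mark a',(red*av).sum()/red.sum(),(red>red.max()/2).sum()*.5)
E
```

```text
4.8 [ 0.56383275 -0.03529015  0.13766327] [-18.18683947   0.65630255  12.44164558]
pointer a 0.5228824101625086 [  1.  11.  25.  42.  61.  80.  98. 111. 119. 122. 118. 107.  91.  72.
  52.  33.  16.   6.   0.]
mark a 0.4815943871438841 10.5
```

Seated: about 18 N at the stop with no further travel, held over 1 s. The stop sits 17.3 mm from the start by touch and 17.5 mm by vision. The marker is 58.6 mm out of home, so I'm drawing it out.

Request:
step_arm([
  [0, [-3, -0.7, 0], [0, 0, 0]],
  [0, [-9, -2.2, 0], [0, 0, 0]],
  [0, [-16, -4, 0], [0, 0, 0]],
  [0, [-23, -5.7, 0], [0, 0, 0]],
  [0, [-30, -7.4, 0], [0, 0, 0]],
  [0, [-37, -9.1, 0], [0, 0, 0]],
  [0, [-44, -10.8, 0], [0, 0, 0]],
  [0, [-50, -12.3, 0], [0, 0, 0]],
])

```text
time: 5.6
ee_pos: [0.517, -0.0467, 0.1377]
tcp_rot: [180.0, 0.1, -166.2]
wrist_force: [4.1, 5.4, 3.6]
opening: 0.013
grasp_force: 59.2
```

Request:
step_arm([
  [0, [-4, -1, 0], [0, 0, 0]],
  [0, [-7.5, -1.8, 0], [0, 0, 0]],
  [0, [-9, -2.2, 0], [0, 0, 0]],
  [0, [-9.5, -2.4, 0], [0, 0, 0]],
  [0, [-9.5, -2.4, 0], [0, 0, 0]],
  [0, [-9.5, -2.4, 0], [0, 0, 0]],
])

```text
time: 6.2
ee_pos: [0.5078, -0.049, 0.1377]
tcp_rot: [180.0, 0.1, -166.2]
wrist_force: [2.8, 6.3, 3.6]
opening: 0.0134
grasp_force: 59.2
```

```bash
python3 - <<'E'
from h import *
b,_=cam('scene','s2'); o=bot.get_obs(); print(o['ee_pos'],o['wrist_force'],o['opening'],((o['ee_pos'][:2]-[.56383,-.03529])@[.971,.2392]))
# expected pixels of mark centre/pointer line in scene
p=bot.camera_params('scene');K=np.array(p['K']);R=np.array(p['R']);t=np.array(p['t']).ravel()
A=np.array([.971,.2392]);B=np.array([-.2392,.971])
for aa,bb,z in((.4816,-.1058,.106),(.4816,-.121,.107)):
    X=R@np.r_[A*aa+B*bb,z]+t; x=X[:2]/X[2]; x=x*(1+p['k1']*x@x); print((x*[K[0,0],K[1,1]]+K[:2,2]).round(1))
cv2.imwrite('pics/c2.png',cv2.resize(b[195:270,285:375],(800,667),interpolation=cv2.INTER_CUBIC)[:600,:,::-1])
a,_=cam('top','t2')
E
```

```text
[ 0.50779119 -0.04900385  0.13767243] [2.76400601 6.14750319 3.79509736] 0.013041847106908483 -0.05769403990893905
[335.2 230.7]
[329.7 232. ]
```

View pics/c2.png

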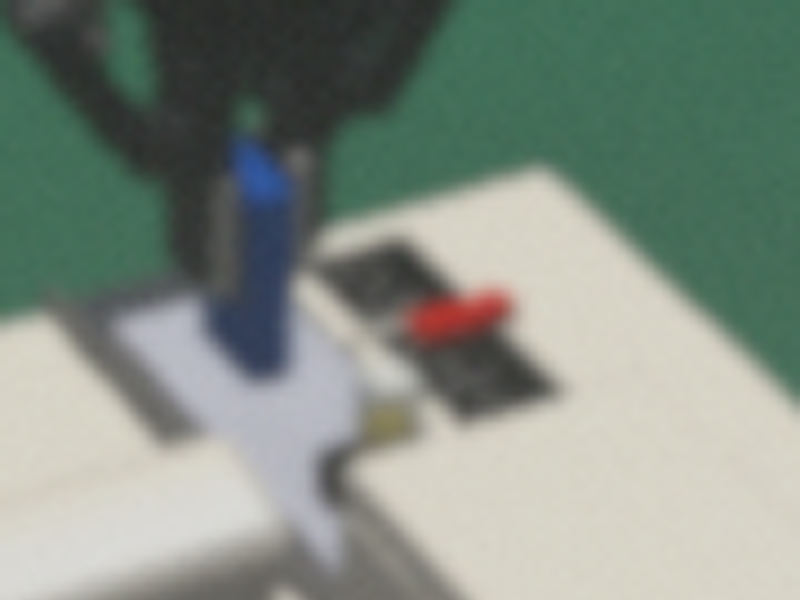

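View pics/t2.png

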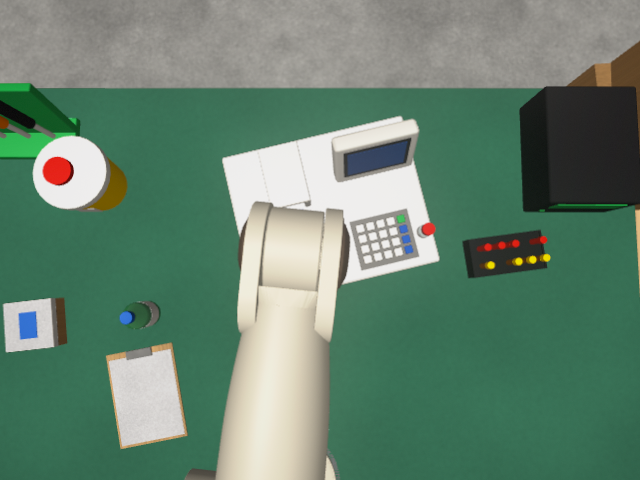

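The scene view shows the pointer (crop ≈ (385,322)) in line with the marker (centre ≈ (460,312)). The other objects have not moved. I'll check the alignment by rectifying the scene image, since the arm reads 57.7 mm out against the 58.6 mm target.

Request:
step_arm([
  [0, [-0.9, -0.2, 0], [0, 0, 0]],
  [0, [-0.9, -0.2, 0], [0, 0, 0]],
  [0, [-0.9, -0.2, 0], [0, 0, 0]],
  [0, [-0.9, -0.2, 0], [0, 0, 0]],
])

```text
time: 6.7
ee_pos: [0.507, -0.0492, 0.1377]
tcp_rot: [180.0, 0.1, -166.2]
wrist_force: [3.7, 5.9, 3.7]
opening: 0.0133
grasp_force: 59.2
```

```bash
python3 - <<'E'
from h import *
im=np.mean([bot.camera('scene')[0] for _ in range(10)],0).astype(np.float32)
o=bot.get_obs(); print(o['time'],o['ee_pos'],o['wrist_force'],(o['ee_pos'][:2]-[.56383,-.03529])@[.971,.2392])
y=np.radians(13.84); a=np.array([np.cos(y),np.sin(y)]); b=np.array([-a[1],a[0]])
p=bot.camera_params('scene');K=np.array(p['K']);R=np.array(p['R']);t=np.array(p['t']).ravel()
A,B=np.meshgrid(np.arange(.44,.54,.00025),np.arange(-.15,-.08,.00025),indexing='ij')
X=np.stack([A*a[0]+B*b[0],A*a[1]+B*b[1],np.full_like(A,.107)],-1)@R.T+t
x=X[...,:2]/X[...,2:]; x=x*(1+p['k1']*(x**2).sum(-1,keepdims=True))
r=cv2.remap(im,(x[...,0]*K[0,0]+K[0,2]).astype(np.float32),(x[...,1]*K[1,1]+K[1,2]).astype(np.float32),cv2.INTER_CUBIC)
cv2.imwrite('pics/r3.png',cv2.resize(np.clip(r,0,255).astype(np.uint8)[::-1,::-1,::-1],None,fx=2,fy=1.5))
av=A[:,0]; bv=B[0]
red=r[...,0]-r[...,1]; c=red[:,(bv>-.113)&(bv<-.097)].mean(1); h=av[c>c.max()/2]; print('mark',h.min(),h.max())
g=r.min(2)[:,(bv>-.127)&(bv<-.122)].mean(1)
print([(round(q*1000),int(v)) for q,v in zip(av[80:260:6],g[80:260:6])])
E
```

```text
7.2 [ 0.50700222 -0.04921134  0.13770167] [4.49647538 5.58583888 3.16821583] -0.05850976464711157
mark 0.47324999999999634 0.4882499999999947
[(460, 82), (461, 84), (463, 85), (464, 87), (466, 91), (467, 95), (469, 99), (470, 105), (472, 112), (473, 117), (475, 121), (476, 123), (478, 120), (479, 116), (481, 110), (482, 102), (484, 97), (485, 95), (487, 96), (488, 100), (490, 105), (491, 107), (493, 107), (494, 108), (496, 106), (497, 103), (499, 101), (500, 96), (502, 91), (503, 89)]
```

View pics/r3.png

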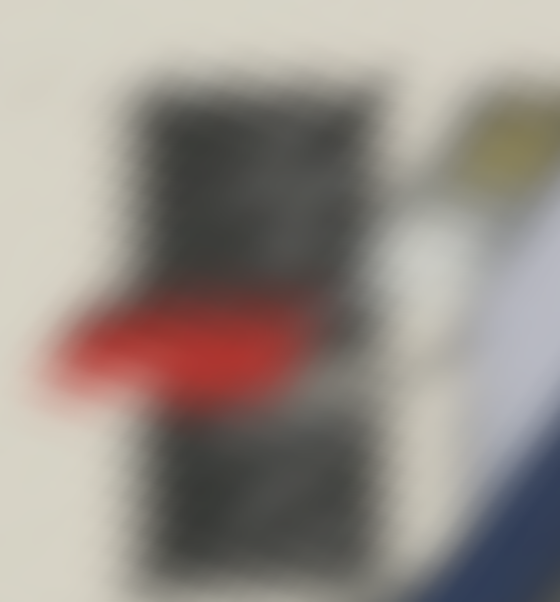

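```bash
python3 - <<'E'
from h import *
from scipy.optimize import least_squares
y=np.radians(13.84); a=np.array([np.cos(y),np.sin(y)]); b=np.array([-a[1],a[0]])
p=bot.camera_params('scene');K=np.array(p['K']);R=np.array(p['R']);t=np.array(p['t']).ravel()
def pix(A,B,z):
    X=np.stack([A*a[0]+B*b[0],A*a[1]+B*b[1],z+0*A],-1)@R.T+t; x=X[...,:2]/X[...,2:]; x=x*(1+p['k1']*(x**2).sum(-1,keepdims=True))
    return x*[K[0,0],K[1,1]]+K[:2,2]
im=np.mean([bot.camera('scene')[0] for _ in range(10)],0)
im0=cv2.imread('pics/scene0.png')[:,:,::-1].astype(float)
x0,y0,S=300,205,16
def face(pts):
    q=pix(*np.array(pts).T); m=np.zeros((60*S,60*S),np.float32)
    cv2.fillPoly(m,[np.round((q-[x0-.5,y0-.5])*S).astype(np.int32)],1.); return m
def box(ac,bc,la,lb,z0,z1,it,isd,sig):
    l,h,e,f=ac-la/2,ac+la/2,bc-lb/2,bc+lb/2
    top=face([(l,e,z1),(l,f,z1),(h,f,z1),(h,e,z1)])
    s1=face([(h,e,z0),(h,f,z0),(h,f,z1),(h,e,z1)])
    m=np.where(top>0,it,s1*isd).astype(np.float32)
    return cv2.resize(cv2.GaussianBlur(m,(0,0),sig*S),(60,60),interpolation=cv2.INTER_AREA)
def fitmark(I):
    g=np.clip(I[y0:y0+60,x0:x0+60,0]-I[y0:y0+60,x0:x0+60,1],0,None); g[g<8]=0; g[:, :22]=0; g[40:]=0
    f=lambda v:(box(v[0],v[1],.01,.03,.1,.106,v[2]*100,v[3]*100,v[4])-g).ravel()
    r=least_squares(f,[.4816,-.1058,1.5,1,1],diff_step=[.002,.008,.05,.05,.1],x_scale=[.001,.001,.3,.3,.3]); return r.x.round(4),np.sqrt(2*r.cost/3600)
print('mark now',fitmark(im),'start',fitmark(im0))
def prof(I,ar,br=(-.127,-.122)):
    A,B=np.meshgrid(np.arange(*ar,.0005),np.arange(*br,.0005),indexing='ij'); q=pix(A,B,.107).astype(np.float32)
    return A[:,0],cv2.remap(I.astype(np.float32),q[...,0],q[...,1],cv2.INTER_CUBIC).min(2).mean(1)
# difference images isolate the moved pointer
for n,J,L in(('now',im,im0),('start',im0,im)):
    A,g=prof(J,(.455,.545)); _,h=prof(L,(.455,.545)); dd=g-h
    print(n,[(round(q*1000,1),int(v)) for q,v in zip(A[::4],dd[::4])])
E
```

```text
mark now (array([ 0.4793, -0.102 ,  1.6188,  0.082 ,  1.2591]), np.float64(1.0663541756941843)) start (array([ 0.4794, -0.1023,  1.5664,  0.086 ,  1.2323]), np.float64(1.0185574716443775))
now [(np.float64(455.0), 33), (np.float64(457.0), 33), (np.float64(459.0), 30), (np.float64(461.0), 30), (np.float64(463.0), 30), (np.float64(465.0), 32), (np.float64(467.0), 37), (np.float64(469.0), 40), (np.float64(471.0), 46), (np.float64(473.0), 53), (np.float64(475.0), 55), (np.float64(477.0), 51), (np.float64(479.0), 43), (np.float64(481.0), 30), (np.float64(483.0), 18), (np.float64(485.0), 10), (np.float64(487.0), 8), (np.float64(489.0), 9), (np.float64(491.0), 12), (np.float64(493.0), 16), (np.float64(495.0), 19), (np.float64(497.0), 16), (np.float64(499.0), 11), (np.float64(501.0), 5), (np.float64(503.0), 0), (np.float64(505.0), -3), (np.float64(507.0), -5), (np.float64(509.0), -7), (np.float64(511.0), -10), (np.float64(513.0), -18), (np.float64(515.0), -30), (np.float64(517.0), -39), (np.float64(519.0), -39), (np.float64(521.0), -30), (np.float64(523.0), -16), (np.float64(525.0), -4), (np
[... 709 characters left out ...]
 (np.float64(491.0), -12), (np.float64(493.0), -16), (np.float64(495.0), -19), (np.float64(497.0), -16), (np.float64(499.0), -11), (np.float64(501.0), -5), (np.float64(503.0), 0), (np.float64(505.0), 3), (np.float64(507.0), 5), (np.float64(509.0), 7), (np.float64(511.0), 10), (np.float64(513.0), 18), (np.float64(515.0), 30), (np.float64(517.0), 39), (np.float64(519.0), 39), (np.float64(521.0), 30), (np.float64(523.0), 16), (np.float64(525.0), 4), (np.float64(527.0), -1), (np.float64(529.0), -1), (np.float64(531.0), -2), (np.float64(533.0), -2), (np.float64(535.0), -1), (np.float64(537.0), -1), (np.float64(539.0), -1), (np.float64(541.0), -1), (np.float64(543.0), -2), (np.float64(545.0), -2)]
```

```bash
python3 - <<'E'
from h import *
y=np.radians(13.84); a=np.array([np.cos(y),np.sin(y)]); b=np.array([-a[1],a[0]])
p=bot.camera_params('top');K=np.array(p['K']);R=np.array(p['R']);t=np.array(p['t']).ravel()
im=cv2.imread('pics/top0.png')
def rect(z,ar,br,s=.0005):
    A,B=np.meshgrid(np.arange(*ar,s),np.arange(*br,s),indexing='ij')
    X=np.stack([A*a[0]+B*b[0],A*a[1]+B*b[1],0*A+z],-1)@R.T+t; x=X[...,:2]/X[...,2:]; x=x*(1+p['k1']*(x**2).sum(-1,keepdims=True))
    q=(x*[K[0,0],K[1,1]]+K[:2,2]).astype(np.float32); return A[:,0],cv2.remap(im,q[...,0],q[...,1],cv2.INTER_LINEAR).astype(float)
for b0 in(-.131,-.129,-.127,-.125,-.123,-.121):
    A,r=rect(.107,(.508,.538),(b0,b0+.002)); g=r.min(2).mean(1); w=np.clip(g-g.min()-.3*np.ptp(g),0,None); print(b0,(w@A/w.sum()).round(4),g.min(),g.max())
for b0 in(-.118,-.113,-.108,-.103,-.098):
    A,r=rect(.106,(.465,.5),(b0,b0+.004)); g=(r[...,2]-r[...,1]).mean(1); w=np.clip(g-.3*g.max(),0,None); print('m',b0,(w@A/w.sum()).round(4))
E
```

```text
-0.131 0.5226 223.4 233.6
-0.129 0.5231 172.8 226.6
-0.127 0.5228 98.6 217.2
-0.125 0.5228 66.6 209.2
-0.123 0.523 66.0 185.2
-0.121 0.5247 66.0 129.8
m -0.118 0.4815
m -0.113 0.4818
m -0.108 0.4815
m -0.103 0.4817
m -0.098 0.4816
```

```bash
python3 -c "
from h import *
o=bot.get_obs(); print(o['time'],o['ee_pos'],o['opening'],o['grasp_force'],bot.job_done())"
```

```text
the job is handed in; nothing more can be done
7.7 [ 0.50699482 -0.04920305  0.13767611] 0.01314937753853045 59.16089594364166 None
```

I seated the carriage at home under about 18 N for about 1 s, then drew it out 58.5 mm (target 58.6 mm) and handed the job in at 7.7 s with the fingers still holding it steady at the red marker. The overhead camera was blocked at the end, so that position comes from the overhead picture taken before the move plus the arm's travel; the blurrier side camera suggested it could be 1–2.5 mm too far out.

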